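# Zero a tablet mill and set its grind six clicks back

## Task

Set the grind on the tablet mill: turn its black dial clockwise (seen from above) until it stops, where the burrs meet, then turn it back exactly six clicks and let go. On the way to the stop the dial carries the steel zero marker along; leave the marker to the dial and do not push it with the fingers, and do not disturb the jar, the cup or the carton beside the mill.

Things in the scene. Friction and masses are not known exactly. Their poses are not given: they have to be found in the camera images.
- mill: white tablet mill fixed to the counter, 210 long (x) x 140 wide (y) x 110 mm high to its flat metal top. Origin: centre of its underside. The dial's vertical axis stands on its top 45 mm from the centre towards its -x end; a steel feed funnel (54 mm wide, 34 mm tall) stands on its top 62 mm towards +x.
- dial_grip (a point): point on the dial's vertical axis at the height to grip, 144 mm above the counter. The dial is a round black fluted cylinder, 56 mm in diameter, from 119 to 159 mm above the counter, free all round. An aluminium rib lies along its top from the middle to the rim on one side: this point's x axis points along the rib, z is up.
- dial: the same dial; origin on its axis at the mill's top, x along the rib. Its stop is hidden and differs from mill to mill: 1 to 3 rad clockwise of the start, felt as a firm block (well over 0.3 N m). Let go at the stop, its spring keeps it pressed there. It can be turned back at least 7 clicks from the stop.
- rib_tip (a point): outer end of the rib on top of the dial, 27.5 mm from the axis, 162 mm above the counter; turns with the dial. The dial clicks every 18 degrees (20 a turn), about 0.1 N m a click, and when let go rests only in a click or at the stop. The first click back from the stop is a little short: the sixth rests 105 degrees (1.84 rad) counter-clockwise of the stop.
- marker: zero marker: thin flat steel ring under the dial, 70 mm in diameter, 112 to 118 mm above the counter, one tab 8 mm wide reaching 46 mm from the axis. Origin on the dial's axis at the mill's top; x points to the tab. Turns stiffly about the dial's axis and stays where left. It starts clockwise of the rib; once the rib is over the tab the dial pushes it clockwise to the stop, never back.
- marker_tab (a point): outer end of the marker's tab, 46 mm from the axis, 118 mm above the counter
- pill_bottle_mid (a point): bystander: white jar, 52 mm in diameter, 95 mm tall; its centre
- powder_cup_mid (a point): bystander: steel cup, 68 mm wide, 60 mm tall; its centre
- carton_mid (a point): bystander: plain white carton 90 x 60 x 50 mm; its centre

How it is judged (in metres and radians):
On the way:
1. the dial has been turned clockwise to its stop (the marker is pressed against the stop) (contact force between marker and mill above 0.8 N), for 0.1 s.
At the end, for the whole second after the job is handed in: the dial rests six clicks counter-clockwise of the zero marker, which the stop has placed (within 0.4 click either way; neighbouring clicks do not pass), and no longer presses on the stop (horizontal distance between rib_tip and marker_tab between 0.0569 and 0.0619 m and not (contact force between marker and mill above 0.8 N)); the robot touches nothing.
It fails at once if a bystander (jar, cup or carton) was shifted by more than 25 mm (distance of any of pill_bottle_mid, powder_cup_mid, carton_mid from where it was at the start of the episode above 0.025 m).
It fails at once if the fingers pushed on the zero marker (contact force between the fingers and marker above 3 N).
It also fails if it takes over 61 s, if anything falls off the work surface, if the arm or the gripper's body presses on something with over 40 N, if the wrist force passes 120 N, or if a joint passes its speed limit or range.

## Robot

A 6-joint arm with a two-finger parallel gripper is mounted at the origin on the work surface. World frame = base frame: x ahead of the robot, y to its left, z up, the work surface at z = 0. Lengths are in m, angles in degrees, forces in N, time in s.
With the tool pointing down it reaches from about 0.3 to 0.75 m from the base axis. Payload 8.5 kg.
Tool frame: the origin (TCP) lies on the centre line of the jaws, within the pads' length; the fingertips stand 14 mm ahead of it and the grasp point (between the pads) lies 5 mm behind it; z points along the fingers, x is the direction in which the jaws open and shut, and the axes are right-handed (so a half turn about z gives the same grasp; the last joint's range is limited). The gripper opens to 85 mm and grips with 20 to 120 N. Pads are 22 mm wide; open, the fingers measure 114 mm over their backs; the gripper's body (76 mm by 85 mm) begins 54 mm behind the grasp point. The pads swing forward as they close: fully open they stand 13 mm farther back than shut.
Start: joints at [63.81, 21.807, 74.336, -0, 83.858, -12.336], TCP at [0.132, 0.534, 0.245] pointing down, gripper open.
Joint ranges: [-178.18, 178.18], [-50.72, 133.34], [12.68, 142.11], [-81.47, 261.47], [9.98, 163.14], [-165.26, 165.26]. Speed limits (degrees/s): [136.94, 136.94, 180, 180, 180, 180].

## Interface

Orientations are given as a 3x3 rotation matrix whose columns are the frame's x, y, z axes.
In Python, from rig import * gives the robot as it stands.
- The arm moves only by the shell command python3 -m crank 'ROWS' [FORCE]. ROWS is JSON, one flat list of numbers, 7 for each row, row after row: the turn, a rotation vector about the world's x, y, z in rad, then the shift along the world's x, y, z in m, then the opening in per cent of the stroke, from 0 (shut) to 100 (fully open). A call has 1 to 20 rows; each row shifts and turns the commanded pose from where the row before left it; what a row does not reach is not made up. A row lasts 1/10 s, in which the tool goes at most 50 mm and 8.59 degrees, less where a joint would pass 70% of its speed; a pose out of reach is approached as far as the arm can. A call is refused whole if a number of a shift passes 0.05 or a number of a turn 0.15, either way. A call with a gripper value outside its range is refused whole. The fingers move at their own pace and stop on an object; FORCE is the grip in N (left out, the last holds). Time passes only in rows, so rows that do not move let the fingers close. It gives the time, the measured TCP pose, the force and the opening at its end, in the units of the state.
- observe(): the state, without advancing time (a new reading comes with each control period).
- get_image(name): name is "side" or "top"; returns a dict with "frame" (480x640x3 uint8, red, green, blue), "fov_y" (degrees; the focal length in pixels is half the picture's height over the tangent of half this angle, whatever the lens; pixels are square), "cx", "cy" (the principal point, pixels), "k1" (the pictures are not rectified: a ray, as slopes to the right and down, at radius r is drawn at 1 + k1 r^2 times it, then the intrinsics apply), "world_to_cam" (4x4, takes a point from world to camera coordinates). Camera axes: x right, y up, looking along -z (the intrinsics and any distortion apply to the point x, -y, -z); pixel columns grow to the right and rows downward; lengths in m; the calibration is good to about 2 mm. A picture is of the moment at which its call begins. There is no depth.
- close_job(): hands the job in, once; it reports no verdict.
The state is a dict: "time_s": time; "q": joint angles; "qvel": joint speeds; "joint_efforts": joint torques, N m; "position": TCP position; "tool_rot": TCP orientation; "ft_force": force on the tool from outside, world axes, zero at the start; "wrist_torque": the same for the moment, N m; "grip_width": finger opening in m.
Only numpy, scipy, OpenCV 4.12 (cv2) and the standard library are available. Lean on these libraries where they do the work, as an engineer would, in place of code of your own. Each camera call takes 0.05 s, during which the arm holds its last target. There are 200 camera calls.

## Working session

There is one attempt and no reset: what is moved stays moved. The work goes in short steps, Python scripts to look and compute and a shell command to move; the robot and the scene stay as the last step left them, time stands still between calls to the robot, and variables do not carry over. Pictures are saved under pics/ and viewed, about 8 in all and at most 12, crops included, and the job is handed in when it is done.

```bash
mkdir -p pics; cat > h.py <<'E'
from rig import *
import numpy as np, cv2
def cam(n):
    im=get_image(n); H=im["frame"].shape[0]
    im["f"]=H/2/np.tan(np.radians(im["fov_y"])/2); im["W"]=np.array(im["world_to_cam"]); return im
def proj(im,p):
    c=im["W"]@np.append(p,1); s=np.array([c[0],-c[1]])/-c[2]
    s=s*(1+im["k1"]*(s@s)); return s*im["f"]+[im["cx"],im["cy"]]
def onz(im,uv,z):
    d=(np.array(uv,float)-[im["cx"],im["cy"]])/im["f"]; s=d.copy()
    for _ in range(30): s=d/(1+im["k1"]*(s@s))
    R=im["W"][:3,:3]; t=im["W"][:3,3]; o=-R.T@t; r=R.T@np.array([s[0],-s[1],-1]); return o+r*(z-o[2])/r[2]
def save(im,n): cv2.imwrite("pics/"+n,im["frame"][...,::-1])
E
python3 - <<'E'
from h import *
for n in("top","side"):
    im=cam(n); save(im,n+"0.png"); print(n,im["f"],im["k1"],im["cx"],im["cy"],-im["W"][:3,:3].T@im["W"][:3,3])
o=observe(); print(o["time_s"],o["position"],np.round(o["tool_rot"],3),o["grip_width"])
E
```

```text
top 541.6552448501259 -0.12424283103469393 320.19482078470776 240.38441855947798 [0.43890042 0.08089362 1.02345528]
side 454.350423554472 -0.04207813523836349 318.32529730147724 243.3893000078219 [ 0.27788    -0.42685557  0.62482607]
0.1 [0.1315944  0.53378273 0.24479291] [[ 0.239  0.971 -0.001]
 [ 0.971 -0.239 -0.001]
 [-0.001 -0.    -1.   ]] 0.0855284727618596
```

View pics/top0.png

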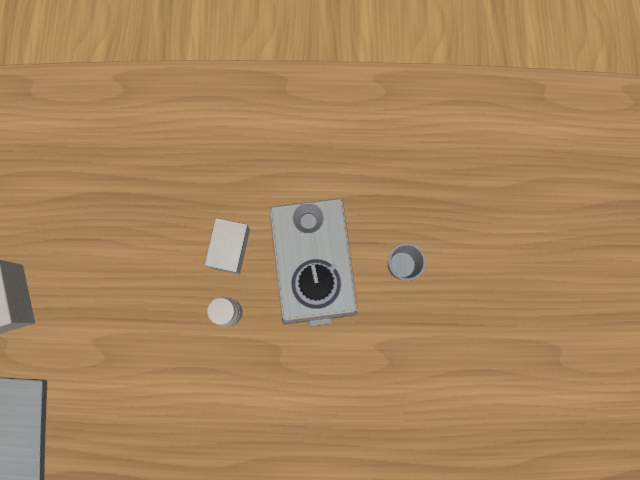

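View pics/side0.png

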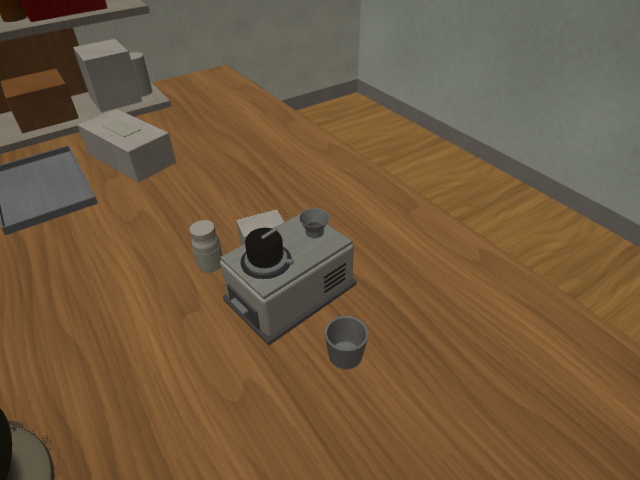

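The top view shows the dial at about (316,283) with its rib pointing up to (313,265). The marker tab seems to be near (335,268), the jar at (224,312), the carton at (227,246) and the cup at (406,262). I'll zoom in on the dial next.

```bash
python3 - <<'E'
from h import *
im=cam("top"); c=im["frame"][190:330,260:380]
cv2.imwrite("pics/crop1.png",cv2.resize(c,None,fx=5,fy=5,interpolation=cv2.INTER_CUBIC)[:600*5,:,::-1][:,:][50:650])
for uv,z in [((316,283),.159),((313,265),.162),((335,268),.118),((224,312),.095),((227,246),.05),((406,262),.06),((308,218),.144)]: print(uv,np.round(onz(im,uv,z),4))
# black dial centroid
f=im["frame"].astype(int)[255:312,285:347]; m=f.max(2)<45
ys,xs=np.nonzero(m); (c,r)=cv2.minEnclosingCircle(np.stack([xs+285,ys+255],1).astype(np.float32)); print(c,r,m.sum(),onz(im,c,.159))
E
```

```text
(316, 283) [0.5032 0.0769 0.159 ]
(313, 265) [0.5317 0.082  0.162 ]
(335, 268) [0.5318 0.0451 0.118 ]
(224, 312) [0.4563 0.233  0.095 ]
(227, 246) [0.5765 0.239  0.05  ]
(406, 262) [ 0.55  -0.085  0.06 ]
(308, 218) [0.6116 0.0913 0.144 ]
(315.75, 281.75) 17.5535888671875 746 [0.50518363 0.07729252 0.159     ]
```

View pics/crop1.png

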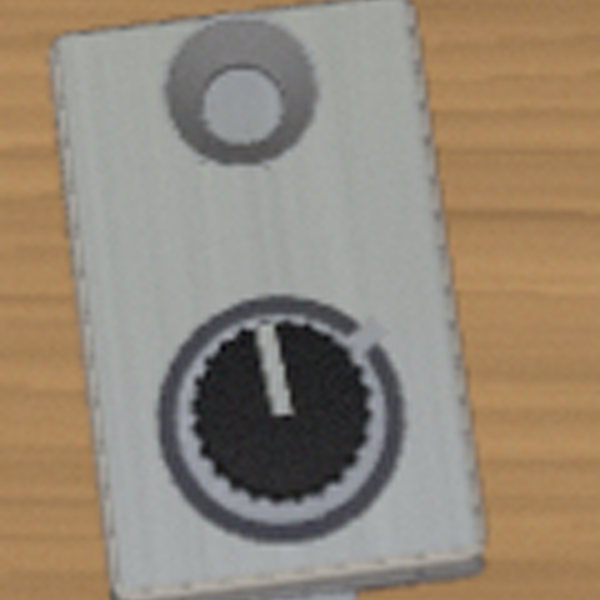

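```bash
python3 - <<'E'
from h import *
t=cam("top")
P=lambda x,y:(260+x/5,200+y/5)
for n,uv,z in [("dialtop",P(282,411),.159),("rib in",P(283,415),.162),("rib tip",P(265,326),.162),("ring",P(281.5,415),.118),("tab",P(380,326),.118),("funnel",P(242,92),.144)]: print(n,np.round(onz(t,uv,z),4))
s=cam("side"); f=s["frame"].astype(int)[220:280,235:300]; m=((f.max(2)<45)*255).astype(np.uint8)
n,l,st,_=cv2.connectedComponentsWithStats(m); i=1+st[1:,4].argmax(); print("side bbox",st[i,:2]+[235,220],st[i,2:])
a=np.linspace(0,2*np.pi,100)
for c in [(.5045,.0765)]:
    q=np.array([proj(s,(c[0]+.028*np.cos(k),c[1]+.028*np.sin(k),z)) for z in(.119,.159) for k in a]); print(q.min(0),q.max(0))
    q0=proj(s,(*c,.14)); print(proj(s,(c[0]+.01,c[1],.14))-q0,proj(s,(c[0],c[1]+.01,.14))-q0)
E
```

```text
dialtop [0.5045 0.0762 0.159 ]
rib in [0.503  0.0759 0.162 ]
rib tip [0.5314 0.082  0.162 ]
ring [0.5062 0.0762 0.118 ]
tab [0.5366 0.0434 0.118 ]
funnel [0.611  0.0906 0.144 ]
side bbox [245 228] [  39   40 1179]
[244.80505424 228.15083847] [282.00901776 269.92084817]
[ 5.43110241 -2.35908459] [-2.98517611 -3.37393588]
```

```bash
python3 -m crank '[0,0,0,0.0287,-0.0352,0,100, 0,0,0,0.0287,-0.0352,0,100, 0,0,0,0.0287,-0.0352,0,100, 0,0,0,0.0287,-0.0352,0,100, 0,0,0,0.0287,-0.0352,0,100, 0,0,0,0.0287,-0.0352,0,100, 0,0,0,0.0287,-0.0352,0,100, 0,0,0,0.0287,-0.0352,0,100, 0,0,0,0.0287,-0.0352,0,100, 0,0,0,0.0287,-0.0352,0,100, 0,0,0,0.0287,-0.0352,0,100, 0,0,0,0.0287,-0.0352,0,100, 0,0,0,0.0287,-0.0352,0,100, 0,0,0,0,0,0,100, 0,0,0,0,0,0,100]' 40
```

```text
time_s: 1.75
position: [0.5049, 0.0758, 0.2449]
tool_rot: [[0.241, 0.97, -0.001], [0.97, -0.241, 0.0], [0.0, -0.001, -1.0]]
ft_force: [-1.5, 0.2, 0.0]
grip_width: 0.0853
```

The two cameras agree on the axis, about (0.505, 0.076), and the funnel is 107 mm from it as given. Next I descend and grip.

```bash
python3 -m crank '[0,0,0,0,0,-0.035,100, 0,0,0,0,0,-0.035,100, 0,0,0,0,0,-0.025,100, 0,0,0,0,0,-0.01,100, 0,0,0,0,0,0,100, 0,0,0,0,0,0,80, 0,0,0,0,0,0,70, 0,0,0,0,0,0,60, 0,0,0,0,0,0,50, 0,0,0,0,0,0,50, 0,0,0,0,0,0,50, 0,0,0,0,0,0,50]' 40; python3 - <<'E'
from h import *
o=observe(); print(o["ft_force"],o["wrist_torque"],o["q"],o["grip_width"])
E
```

```text
time_s: 2.95
position: [0.5058, 0.0778, 0.1423]
tool_rot: [[0.239, 0.971, 0.005], [0.971, -0.239, 0.003], [0.004, 0.004, -1.0]]
ft_force: [0.2, 8.6, 7.6]
grip_width: 0.0551
[0.21146432 8.63424175 7.5786699 ] [ 1.3945832  -0.04109867 -0.06737474] [ -4.61374232  23.85178106  89.89294228   0.18526627  66.00266017
 -80.83598864] 0.055099652408910356
```

```bash
python3 -m crank '[0,0,0,0,0.002,0.002,50, 0,0,0,0,0,0,50, 0,0,-0.1,0,0,0,50, 0,0,-0.1,0,0,0,50, 0,0,-0.1,0,0,0,50, 0,0,-0.1,0,0,0,50, 0,0,-0.1,0,0,0,50, 0,0,-0.1,0,0,0,50, 0,0,-0.1,0,0,0,50, 0,0,-0.1,0,0,0,50, 0,0,0,0,0,0,50]' ; cat > s.py <<'E'
from h import *
o=observe(); R=o["tool_rot"]; print(o["time_s"],np.round(o["ft_force"],1),np.round(o["wrist_torque"],3),"yaw",np.degrees(np.arctan2(R[1][0],R[0][0])),"q6",o["q"][5],o["position"],o["grip_width"])
E
python3 s.py
```

```text
time_s: 4.05
position: [0.5058, 0.0781, 0.1425]
tool_rot: [[0.865, 0.502, 0.002], [0.502, -0.865, -0.001], [0.002, 0.002, -1.0]]
ft_force: [5.3, -1.2, -9.0]
grip_width: 0.0545
4.05 [ 5.3 -1.2 -9. ] [-0.163 -0.925  0.03 ] yaw 30.13776202628635 q6 -34.61575289831787 [0.50575798 0.07807291 0.14250671] 0.05447211914804214
```

```bash
python3 -m crank '[0,0,0,0.001,0,-0.001,50, 0,0,-0.1,0,0,0,50, 0,0,-0.1,0,0,0,50, 0,0,0,0,0,0,50]' ; python3 s.py;  python3 -m crank '[0,0,-0.1,0,0,0,50, 0,0,-0.1,0,0,0,50, 0,0,0,0,0,0,50]' >/dev/null; python3 s.py; python3 -m crank '[0,0,-0.1,0,0,0,50, 0,0,-0.1,0,0,0,50, 0,0,0,0,0,0,50]' >/dev/null; python3 s.py
```

```text
time_s: 4.45
position: [0.5059, 0.0781, 0.1424]
tool_rot: [[0.947, 0.322, 0.001], [0.322, -0.947, -0.001], [0.001, 0.001, -1.0]]
ft_force: [-2.4, -2.1, 6.6]
grip_width: 0.0548
4.45 [-2.4 -2.1  6.6] [-0.479  0.543 -0.136] yaw 18.79422613757577 q6 -23.252294704424514 [0.50588435 0.07808744 0.14237907] 0.05477137578228345
4.75 [-3.1 -1.8  6.4] [-0.431  0.442 -0.146] yaw 7.381588094433238 q6 -11.83775305012686 [0.50589943 0.07810381 0.14236355] 0.054980937288727
5.05 [-2.7 -1.8  6. ] [-0.402  0.358 -0.02 ] yaw -4.06171010067295 q6 -0.391767603110919 [0.5059385  0.07810882 0.14237951] 0.05497157245046994
```

```bash
for i in 1; do python3 -m crank '[0,0,-0.1,0,0,0,50, 0,0,-0.1,0,0,0,50, 0,0,0,0,0,0,50]' >/dev/null; python3 s.py;  python3 -m crank '[0,0,-0.1,0,0,0,50, 0,0,-0.1,0,0,0,50, 0,0,0,0,0,0,50]' >/dev/null; python3 s.py; done
python3 - <<'E'
from h import *
a=cam("top")["frame"][200:320,250:390]; b=cam("side")["frame"][200:300,210:330]
cv2.imwrite("pics/mid.png",np.hstack([cv2.resize(a,(420,360)),cv2.resize(b,(380,360))])[...,::-1])
E
```

```text
5.35 [-2.5 -2.2  5.9] [-0.377  0.481 -0.158] yaw -15.545577221084482 q6 11.085036411679026 [0.50591696 0.07810368 0.14235032] 0.054640023312855425
5.65 [-0.9 -2.6  5.9] [-0.429  0.38   0.017] yaw -26.991349742833105 q6 22.534109858134368 [0.50598416 0.07808246 0.14239224] 0.054891836986077205
```

View pics/mid.png

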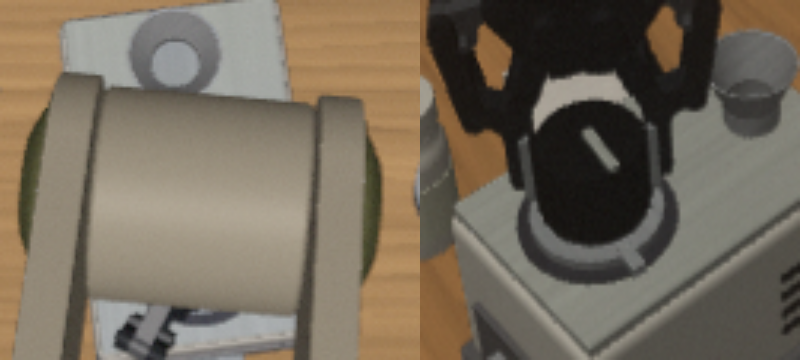

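The side crop shows the dial turning with the fingers. The rib now sits over the tab and is carrying it, with the fingers clear above the ring. I continue to the stop.

```bash
python3 -m crank '[0,0,-0.1,0,0,0,50, 0,0,-0.05,0,0,0,50, 0,0,0,0,0,0,50]' >/dev/null; python3 s.py;  python3 -m crank '[0,0,-0.1,0,0,0,50, 0,0,-0.05,0,0,0,50, 0,0,0,0,0,0,50]' >/dev/null; python3 s.py
```

```text
6.05 [-2.5 -2.8  6.6] [-0.4    0.437 -0.129] yaw -35.516500559731476 q6 31.05503130775047 [0.50597969 0.07809224 0.14235647] 0.05508655629985568
6.35 [-1.8 -2.5  6.1] [-0.377  0.371 -0.074] yaw -44.10629501628812 q6 39.64728247754959 [0.50599852 0.07807273 0.14237909] 0.05507161943725243
```

```bash
python3 -m crank '[0,0,-0.1,0,0,0,50, 0,0,-0.05,0,0,0,50, 0,0,0,0,0,0,50]' >/dev/null; python3 s.py
```

```text
6.65 [-0.9 -3.   6. ] [-0.397  0.418 -0.132] yaw -52.70990271023666 q6 48.24788091332737 [0.50600298 0.0780644  0.142375  ] 0.0548191453628044
```

```bash
python3 -m crank '[0,0,-0.1,0,0,0,50, 0,0,-0.05,0,0,0,50, 0,0,0,0,0,0,50]' >/dev/null; python3 s.py
```

```text
6.95 [-2.3 -2.2  6.4] [-0.447  0.335  0.083] yaw -61.28222603810332 q6 56.82810702082085 [0.50602097 0.0780348  0.14238157] 0.054982206962883855
```

```bash
python3 -m crank '[0,0,-0.1,0,0,0,50, 0,0,-0.05,0,0,0,50, 0,0,0,0,0,0,50]' >/dev/null; python3 s.py
```

```text
7.25 [-0.6 -3.7  6.2] [-0.596  0.262  0.58 ] yaw -69.79117877144503 q6 65.35402704534435 [0.50611261 0.07792363 0.14238367] 0.05501577183883552
```

```bash
python3 -m crank '[0,0,-0.1,0,0,0,50, 0,0,-0.05,0,0,0,50, 0,0,0,0,0,0,50]' >/dev/null; python3 s.py
python3 - <<'E'
from h import *
b=cam("side")["frame"][200:300,210:330]
cv2.imwrite("pics/mid2.png",cv2.resize(b,(600,500))[...,::-1])
E
```

```text
7.55 [ 2.  -4.6  5.6] [-0.9   -0.303  1.526] yaw -78.28365543154132 q6 73.86466868289378 [0.50667517 0.07785472 0.1423571 ] 0.05467259292293376
```

View pics/mid2.png

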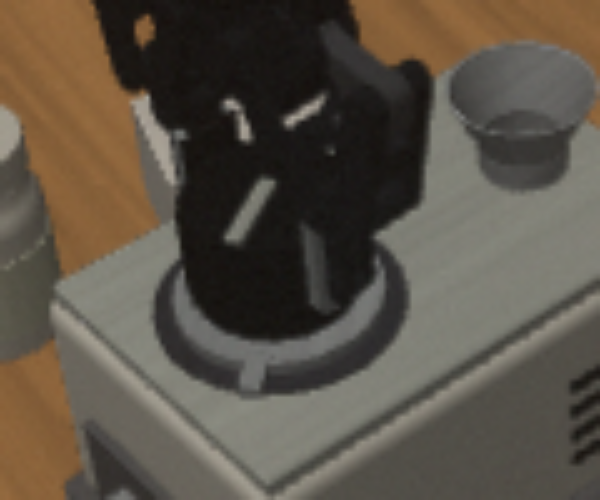

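The torque rose to 0.58 and then 1.53 N m, so this is the stop. The rib and tab both point at about (245,375) in the crop. I let go, let the spring hold the dial, and measure it.

```bash
python3 -m crank '[0,0,0,0,0,0,80, 0,0,0,0,0,0,90, 0,0,0,0,0,0,90, 0,0,0,0,0,0,90]' >/dev/null; python3 s.py
cat > rib.py <<'E'
from h import *
import sys
# rib: light pixels on dial top in the side view -> angle about the axis
s=cam("side"); f=s["frame"]; c=np.array([.5058,.0778])
print("ctr",proj(s,(*c,.162)))
g=cv2.cvtColor(f,cv2.COLOR_RGB2GRAY)
best=[]
for A in (c,c+[.0015,0],c-[.0015,0]):
    r=np.linspace(.004,.026,12); sc=[]
    for d in range(360):
        a=np.radians(d); uv=np.array([proj(s,(A[0]+k*np.cos(a),A[1]+k*np.sin(a),.162)) for k in r],np.float32)
        sc.append(cv2.remap(g,uv[:,0].reshape(1,-1),uv[:,1].reshape(1,-1),cv2.INTER_LINEAR).mean())
    sc=np.array(sc); i=sc.argmax(); w=np.arange(i-8,i+9); v=np.clip(sc[w%360]-.5*sc.max(),0,None); best.append((round(float((w*v).sum()/v.sum()),1),round(float(sc.max()))))
print(best)
b=f[200:300,210:330]; cv2.imwrite("pics/"+sys.argv[1],cv2.resize(b,(600,500),interpolation=cv2.INTER_CUBIC)[...,::-1])
E
python3 rib.py stop.png
```

```text
8.0 [0.4 0.1 0.1] [-0.041 -0.009 -0.009] yaw -78.5478707915247 q6 74.07966428356545 [0.50564451 0.0785082  0.14117332] 0.0766956124362144
ctr [262.7587547  237.18433508]
[(232.8, 121), (229.5, 122), (236.2, 119)]
```

View pics/stop.png

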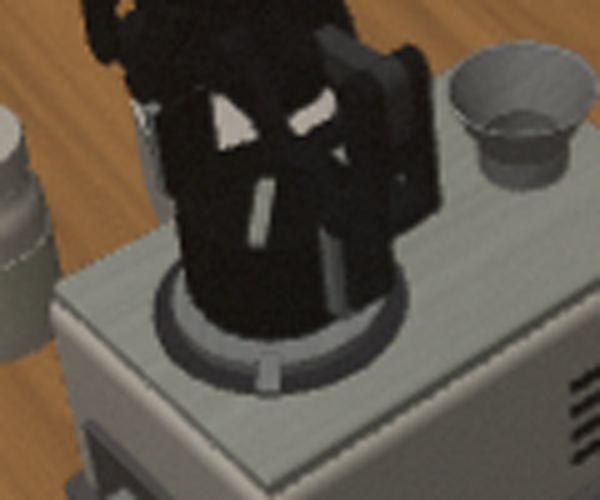

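After release the rib and tab relaxed together to the stop. The rib is at about 233° in world axes, 138° clockwise of the start, which agrees with the yaw at which the torque rose. I regrip and turn back 105° in two calls.

```bash
python3 -m crank '[0,0,0,0,-0.0005,0,80, 0,0,0,0,0,0,70, 0,0,0,0,0,0,60, 0,0,0,0,0,0,50, 0,0,0,0,0,0,50, 0,0,0,0,0,0,50, 0,0,0,0,0,0,50]' 40 >/dev/null; python3 s.py; python3 rib.py grip2.png
python3 -m crank '[0,0,0.1,0,0,0,50, 0,0,0.1,0,0,0,50, 0,0,0.1,0,0,0,50, 0,0,0.1,0,0,0,50, 0,0,0.1,0,0,0,50, 0,0,0.1,0,0,0,50, 0,0,0.1,0,0,0,50, 0,0,0.1,0,0,0,50, 0,0,0.1,0,0,0,50, 0,0,0,0,0,0,50, 0,0,0,0,0,0,50]' >/dev/null; python3 s.py; python3 rib.py half.png
```

```text
8.75 [-2.7  0.9  4.5] [0.114 0.279 0.015] yaw -78.55371346046684 q6 74.03306144191599 [0.50579513 0.07791732 0.14155146] 0.05463758416573269
ctr [262.7587547  237.18433508]
[(233.1, 120), (229.8, 121), (237.1, 119)]
9.9 [-1.3  0.2  5.7] [-0.028  0.358  0.028] yaw -26.969009303878078 q6 22.451612719053294 [0.50581891 0.07785821 0.14154243] 0.05509150981157767
ctr [262.7587547  237.18433508]
[(290.1, 122), (285.2, 121), (295.1, 122)]
```

```bash
python3 -m crank '[0,0,0.1,0,0,0,50, 0,0,0.1,0,0,0,50, 0,0,0.1,0,0,0,50, 0,0,0.1,0,0,0,50, 0,0,0.1,0,0,0,50, 0,0,0.1,0,0,0,50, 0,0,0.1,0,0,0,50, 0,0,0.1,0,0,0,50, 0,0,0.1,0,0,0,50, 0,0,0.04,0,0,0,50, 0,0,0,0,0,0,50, 0,0,0,0,0,0,50]' >/dev/null; python3 s.py; python3 rib.py six.png
```

```text
11.15 [-1.4 -0.2  4.8] [-0.057  0.31  -0.038] yaw 26.877463756021985 q6 -31.39516061448722 [0.5059217  0.07778806 0.14155329] 0.05496564633232021
ctr [262.7587547  237.18433508]
[(347.9, 123), (347.6, 121), (349.8, 122)]
```

```bash
python3 -m crank '[0,0,0,0,0,0,70, 0,0,0,0,0,0,90, 0,0,0,0,0,0,100, 0,0,0,0,0,0,100, 0,0,0,0,0,0.02,100, 0,0,0,0,0,0.04,100, 0,0,0,0,0,0.045,100, 0,0,0,-0.03,0.03,0,100, 0,0,0,-0.03,0.035,0,100, 0,0,0,-0.03,0.035,0,100, 0,0,0,-0.02,0.04,0,100, 0,0,0,-0.02,0.04,0,100, 0,0,0,0,0.04,0,100, 0,0,0,0,0.04,0,100, 0,0,0,0,0,0,100, 0,0,0,0,0,0,100]'; python3 rib.py x.png
python3 - <<'E'
from h import *
a=cam("top")["frame"][250:320,275:355]
cv2.imwrite("pics/end.png",cv2.resize(a,(640,560),interpolation=cv2.INTER_CUBIC)[...,::-1])
E
```

```text
time_s: 12.8
position: [0.3755, 0.3382, 0.246]
tool_rot: [[0.891, 0.453, -0.001], [0.453, -0.891, -0.001], [-0.001, 0.0, -1.0]]
ft_force: [0.1, 0.5, -1.0]
grip_width: 0.0854
ctr [262.7587547  237.18433508]
[(347.9, 114), (347.7, 114), (349.7, 113)]
```

View pics/end.png

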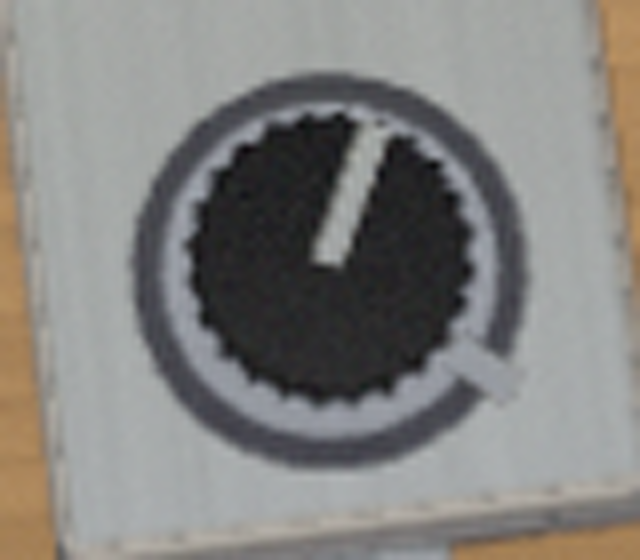

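The rib tip is at (377,124) and the tab end at (510,385) in the crop. That is about 103° apart against the 105° wanted, so six clicks. I check it in numbers before handing in.

```bash
python3 - <<'E'
from h import *
t=cam("top"); P=lambda x,y:(275+x/8-.44,250+y/8-.44)
tip=onz(t,P(377,121),.162)[:2]; inn=onz(t,P(328,266),.162)[:2]; tab=onz(t,P(512,385),.118)[:2]; ring=onz(t,P(331,269),.118)[:2]
ang=lambda v:np.degrees(np.arctan2(v[1],v[0])); print("dist",np.linalg.norm(tip-tab),"rib len",np.linalg.norm(tip-inn),"tab r",np.linalg.norm(tab-ring),"angle",ang(tip-inn)-ang(tab-ring))
for n,b,z in [("jar",(224,312),.095),("carton",(227,246),.05),("cup",(406,262),.06)]: pass
f=t["frame"]; i0=cv2.imread("pics/top0.png")[...,::-1]
for n,(u,v) in dict(jar=(224,312),carton=(227,246),cup=(406,262)).items():
    print(n,np.abs(f[v-25:v+25,u-25:u+25].astype(int)-i0[v-25:v+25,u-25:u+25]).mean())
E
```

```text
dist 0.05818624815079781 rib len 0.030610338265422254 tab r 0.04483757207570464 angle 104.05839845705347
jar 2.1384
carton 2.162
cup 2.2186666666666666
```

```bash
python3 -c "from rig import *; print(close_job())"
```

```text
the job is handed in; nothing more can be done
None
```

The dial is set six clicks back from the stop, and I handed the job in at about 13 s of the 61 s allowed; the hand-in itself reports no verdict.

- **To the stop:** I gripped the dial and turned it clockwise about 138°. The side view showed the rib carrying the tab, and the wrist torque rose to 1.5 N m.
- **Back six clicks:** I let go at the stop, regripped, turned back 1.84 rad, released and drew the arm away.

**Last checks (top picture):**
- The rib is about 104° counter-clockwise of the marker tab. The target is 105°, and the neighbouring clicks would read about 87° and 123°.
- The distance from rib tip to tab measured 58.2 mm, inside the 56.9–61.9 mm band. It is the weaker check: the same clicked points gave a rib 30.6 mm long and a tab radius of 44.8 mm, against 27.5 mm and 46 mm given.
- The jar, the cup and the carton look unchanged, and the arm is clear.

**What disagreed or was not measured:**
- My rough side-view reading put the turn back at 115° (118° with the axis assumed 1.5 mm further out in x, 114° at 1.5 mm the other way). The tool turned 105.4°. I trusted the tool angle and the top view.
- After letting go at the stop, the rib and tab sprang back a little together. The contact force on the stop was not measured directly.
- Finger contact with the marker was not measured either. The pictures and heights showed the fingers clear of it.

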